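Hold a spring clip gaping over a pattern card

TASK

Take the pattern card from its low rack and stand it upright, fully down in the slot of the raised rest and centred on it, and let go. Then squeeze the handles of the spring clip to free it from the metal lath, and hold it well open over the red mark in the middle of the card's top edge, jaws straddling the edge and pointing down past it, without touching the card, so that a colleague can slip a pad in. Finish while still holding the clip open there, and leave the glue jar, the brass weight and the rasp where they are.

Things in the scene. Friction and masses are not known exactly. Their poses are not given: they have to be found in the camera images.
- card: Loose stiff pattern card, tan, 120 mm long (its x), 10 mm thick (its y), 70 mm high (its z), about 70 g, standing on its long edge; same after a half turn. Origin: centre of its underside. It starts standing in the rack, its upper 55 mm free.
- rack_slot (a point): Middle of the slot floor of the card rack, a low fixed dark wooden block 100 mm long (x, along the slot) and 44 mm wide, 27 mm high; slot 14 mm wide, 15 mm deep, floor 12 mm above the bench.
- card_center (a point): Centre of the card (35 mm above its lower edge, 35 mm below its upper edge); axes as the card.
- card_mark (a point): Middle of the card's top edge, where a red mark is; axes as the card.
- rest_slot (a point): Middle of the slot floor of the raised rest: a fixed pale wooden head 80 mm long (x, along the slot) and 38 mm wide (y) on a short steel post with a 120 x 80 mm foot. Slot open above and at both ends, 14 mm wide, 18 mm deep, its floor 45 mm and the head's top 63 mm above the bench; z up. Red ticks mark its middle on both sides.
- clip: Loose spring clip, 80 g, orange handles up, orange jaws down. Origin: middle of the flat underside of its central block. x: pivot pin (10 mm above the origin); y: line along which handles are squeezed and jaws open; z up. It starts biting the lath, the block sitting on the lath's top. Handle tops 61 mm above the origin, jaw tips 30 mm below it.
- lath_top (a point): Middle of the top edge of the fixed upright aluminium lath on which the clip is parked (up to 30 mm off its middle): 120 mm long (x), 10 mm thick (y), top 75 mm above the bench, on a dark wooden foot 130 x 80 mm, 12 mm high
- clip_grip (a point): Half-way between the clip's two handles, 50 mm above its origin, 11 mm below the handle tops: squeeze here, along its y. Handle plates are 24 mm wide along x. Parked, they form a V, 60 mm wide over the tops; squeezed to the stop they stand parallel, about 23 mm wide
- clip_mouth (a point): Point half-way between the two jaw tips, 30 mm below the clip's origin and 80 mm below clip_grip; axes as the clip.
- clip_left (a joint): Opening of each half of the clip (rad; both move alike): 0 = biting 10 mm, -0.12 = shut, 0.34 = stop, fully open (jaw tips 37 mm apart; 26 mm at 0.2). About 5 N on each handle starts it opening, 9 N holds it fully open; let go, it snaps shut.
- jar: Glue jar, amber with white lid, 60 mm across, 85 mm high; bystander. Origin: centre of its underside.
- weight: Round brass weight, 52 mm across, 62 mm high; bystander. Origin: centre of its underside.
- rasp: Rasp with wooden handle, 175 mm long (x, handle to -x), 20 mm high, lying on the bench; bystander. Origin: near its middle, on the bench.
Not all that is in view belongs to the job. What is shaped like the clip but green, purple or white is not meant.

How it is judged:
By the outcome, as a careful person would: the job done as asked, in the order asked, and still so for the second after the job is handed in, while the arm keeps its last pose, push and grip.
It also fails if it takes over 56 s, if anything falls off the work surface, if the arm or the gripper's body presses on something with over 40 N, if the wrist force passes 120 N, or if a joint passes its speed limit or range.

ROBOT

A 7-joint arm with a two-finger parallel gripper is mounted at the origin on the work surface. World frame = base frame: x ahead of the robot, y to its left, z up, the work surface at z = 0. Lengths are in m, angles in rad, forces in N, time in s.
With the tool pointing down it reaches from about 0.425 to 0.95 m from the base axis. Payload 4.7 kg.
Tool frame: the origin (TCP) lies between the finger pads; the fingertips stand 25 mm ahead of it and the grasp point (between the pads) lies 6 mm ahead of it; z points along the fingers, y is the line along which they close (so a half turn about z gives the same grasp; the last joint's range is limited). The gripper opens to 85 mm and grips with 20 to 120 N. Pads are 22 mm wide; open, the fingers measure 114 mm over their backs; the gripper's body (76 mm by 85 mm) begins 54 mm behind the grasp point. The pads swing forward as they close: fully open they stand 13 mm farther back than shut.
Start: joints at [1.086, 0.469, -0.049, 1.532, 0.024, 1.141, -0.082], TCP at [0.297, -0.606, 0.256] pointing down, gripper open.
Joint ranges: [-2.59, 2.59], [-0.33, 1.99], [-1.39, 1.29], [0.1, 2.45], [-1.04, 4.18], [0.21, 1.99], [-2.66, 2.66]. Speed limits (rad/s): [2.57, 2.57, 3.14, 3.14, 3.14, 3.14, 3.14].

INTERFACE

Orientations are given as a 3x3 rotation matrix whose columns are the frame's x, y, z axes.
In Python, from rig import * gives the robot as it stands. Calls block until the motion is done:
- movep(position, orientation): joint-space move of the TCP to a pose.
- move_l(position, attitude=None, feed=0.15, until_force=None): straight line of the TCP; attitude=None keeps the orientation; feed is the mean speed in m/s. With until_force (N) it stops when the force on the tool has changed by that much, and returns True; else False.
- move_joints(angles): joint-space move.
- command_gripper(opening, newtons=None): finger opening in m; newtons is the grip in N (None keeps the last); returns when the fingers have stopped.
- sleep(seconds).
- inverse_kinematics(position, orientation): joint angles nearest the present ones, or None.
- sense(): the state.
- camera(name): name is "scene" or "side" or "wrist"; returns (picture, depth): 420x560x3 uint8, red, green, blue; 420x560 float32, m along the optical axis (not along the pixel's ray), 0 where there is no reading.
- camera_params(name): a dict with "K" (3x3 intrinsics, pixels), "position" and "rotation" of the camera in the world; the wrist camera has in their place "tool_from_camera" (4x4, takes a point from camera to tool coordinates, whose origin is the TCP and whose axes are the flange's). Camera axes: x right, y down, z forward; pixel columns grow to the right and rows downward; lengths in m; the calibration is good to about 2 mm. The wrist camera is an equidistant fisheye: a pixel r from the principal point sees the ray r / f radians off the axis. A picture is of the moment at which its call begins: read the wrist's pose just before it. camera_params takes no time and is no camera call.
A pose or a line that the arm cannot do raises Unreachable and nothing moves.
- finish_job(): hands the job in; it is judged then, once.
The state is a dict: "time_s": time; "joint_pos": joint angles; "qd": joint speeds; "joint_efforts": joint torques, N m; "position": TCP position; "tcp_rot": TCP orientation; "wrist_force": force on the tool from outside, world axes, zero at the start; "ft_torque": the same for the moment, N m; "finger_gap": finger opening in m; "gripper_force": force on a finger pad.
Only numpy, scipy, OpenCV 4.12 (cv2) and the standard library are available. Lean on these libraries where they do the work, as an engineer would, in place of code of your own. Each camera call takes 0.05 s, during which the arm holds its last target. There are 200 camera calls.

## Working session

There is one attempt and no reset: what is moved stays moved. The work goes in short steps, each a Python script; the robot and the scene stay as the last script left them, time stands still between calls to the robot, and variables do not carry over. Pictures are saved under pics/ and viewed, at most 10 in all, crops included, and the job is handed in when it is done.

```bash
mkdir -p pics; ls
python3 - <<'E'
from rig import *
import cv2,numpy as np
for n in ("scene","side"):
    p,d=camera(n); cv2.imwrite(f"pics/{n}0.png",p[:,:,::-1]); np.savez(f"{n}0.npz",p=p,d=d,**camera_params(n)); print(n,camera_params(n))
s=sense();p,d=camera("wrist");cv2.imwrite("pics/wrist0.png",p[:,:,::-1]);print(camera_params("wrist"),s["time_s"],s["tcp_rot"])
E
```

```text
pics
scene {'K': array([[480.47239688,   0.        , 276.48670068],
       [  0.        , 480.47239688, 204.32397623],
       [  0.        ,   0.        ,   1.        ]]), 'position': array([1.20298266, 0.41387891, 0.86672317]), 'rotation': array([[-0.57760513,  0.56147551, -0.59255174],
       [ 0.81617758,  0.4106003 , -0.40652374],
       [ 0.01504879, -0.71843764, -0.69542856]])}
side {'K': array([[446.69010988,   0.        , 281.24687012],
       [  0.        , 446.69010988, 205.5494261 ],
       [  0.        ,   0.        ,   1.        ]]), 'position': array([0.25543857, 0.64754889, 0.71344291]), 'rotation': array([[-0.91128315, -0.25473177,  0.32353476],
       [-0.41177894,  0.56574991, -0.71439845],
       [-0.00105977, -0.78424407, -0.62045154]])}
{'K': array([[325.1922621 ,   0.        , 276.25719148],
       [  0.        , 325.1922621 , 211.48543245],
       [  0.        ,   0.        ,   1.        ]]), 'tool_from_camera': array([[-6.25749009e-04, -9.48421565e-01, -3.17011268e-01,
         8.29523860e-02],
       [ 9.99999759e-01, -6.88988533e-04,  8.73871927e-05,
        -1.92373705e-04],
       [-3.01297027e-04, -3.17011137e-01,  9.48421767e-01,
        -1.17843358e-01],
       [ 0.00000000e+00,  0.00000000e+00,  0.00000000e+00,
         1.00000000e+00]])} 0.1 [[ 8.97897235e-01  4.40204388e-01 -8.07957709e-04]
 [ 4.40205126e-01 -8.97895940e-01  1.52594043e-03]
 [-5.37362719e-05 -1.72580482e-03 -9.99998509e-01]]
```

View pics/scene0.png

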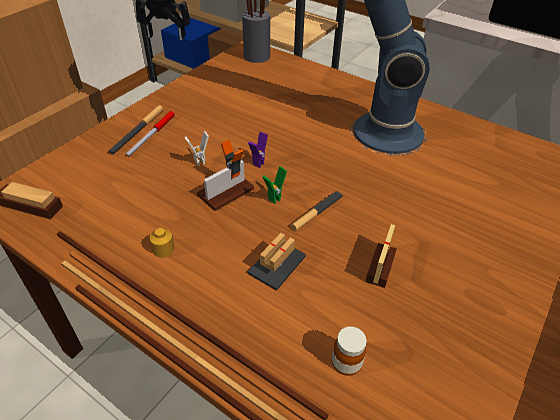

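View pics/side0.png

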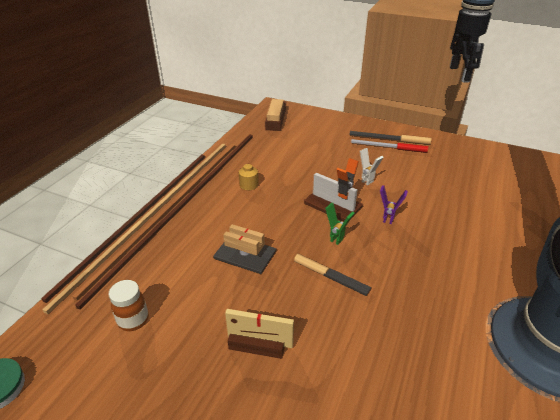

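Scene picture: the card is at about (384,258), the rest at (277,258) and the lath at (225,183). Clip candidates are orange (232,157), white (200,150), purple (258,150) and green (275,185). Orange fits, because it is orange and bites the lath. The side view agrees: card (259,330), rest (243,245), lath (335,192), orange clip (347,178). An enlarged crop will confirm it.

```bash
cat > h.py <<'E'
import numpy as np,cv2
def cloud(f):
    z=np.load(f);d=z['d'];K=z['K'];v,u=np.mgrid[:d.shape[0],:d.shape[1]]
    c=np.stack([(u-K[0,2])/K[0,0]*d,(v-K[1,2])/K[1,1]*d,d],-1)
    P=c@z['rotation'].T+z['position'];P[d==0]=np.nan
    return z['p'],P
def topz(f,box,zlo,zhi):
    p,P=cloud(f);u0,v0,u1,v1=box;Q=P[v0:v1,u0:u1].reshape(-1,3);C=p[v0:v1,u0:u1].reshape(-1,3)
    m=(Q[:,2]>zlo)&(Q[:,2]<zhi);return Q[m],C[m]
def rect(Q):
    (c,s,a)=cv2.minAreaRect((Q[:,:2]*1000).astype(np.float32));return np.round(c,1),np.round(s,1),round(a,1),len(Q)
E
python3 - <<'E'
from h import *
for f,bx in (("scene0.npz",dict(rest=(240,225,310,290),lath=(190,135,260,210),card=(350,220,405,290))),
             ("side0.npz",dict(rest=(210,220,280,275),lath=(300,165,365,222),card=(215,300,305,360)))):
    for n,(lo,hi) in dict(rest=(.058,.068),lath=(.070,.080),card=(.077,.087)).items():
        print(f,n,rect(topz(f,bx[n],lo,hi)[0]))
    Q,C=topz(f,bx["lath"],.10,.15);m=(C[:,0]>150)&(C[:,2]<90)&(C[:,1]<130);Q=Q[m];print("clip hi",Q.mean(0),Q.max(0),Q.min(0),len(Q))
    Q,C=topz(f,bx["card"],.02,.1);C=C.astype(int);m=(C[:,0]>130)&(C[:,1]<60);print("mark",Q[m].mean(0),Q[m].max(0),m.sum())
a=cv2.imread("pics/scene0.png");b=cv2.imread("pics/side0.png")
r=lambda i,x,y,w,h:cv2.resize(i[y:y+h,x:x+w],(400,300),interpolation=cv2.INTER_CUBIC)
cv2.imwrite("pics/crop1.png",np.vstack([np.hstack([r(a,180,127,107,80),r(a,235,220,160,120)]),np.hstack([r(b,300,145,107,80),r(b,200,220,187,140)])]))
E
```

```text
scene0.npz rest (array([628.5,  23.8]), array([81.7, 41.1]), 0.5, 391)
scene0.npz lath (array([ 471.8, -263. ]), array([188.6, 185.2]), 34.4, 224)
scene0.npz card (array([492.5, 219. ]), array([121.7,  10.3]), 12.8, 202)
clip hi [ 0.47516714 -0.23430111  0.12637739] [ 0.49687502 -0.19004776  0.14063296] [ 0.45931458 -0.25266436  0.10514344] 127
mark [0.49111407 0.21894259 0.08307115] [0.49404063 0.2230502  0.08666464] 7
side0.npz rest (array([628.2,  24. ]), array([81.4, 42.9]), 1.8, 389)
side0.npz lath (array([ 478. , -182.4]), array([ 91.1, 200.2]), 31.2, 219)
side0.npz card (array([492.8, 218.1]), array([119.8,  13.2]), 12.2, 452)
clip hi [ 0.47584574 -0.22992315  0.12071375] [ 0.49608368 -0.19205415  0.13883222] [ 0.46150314 -0.24780945  0.1051141 ] 97
mark [0.49245406 0.22164874 0.07623476] [0.49515903 0.22475579 0.08434142] 30
```

View pics/crop1.png

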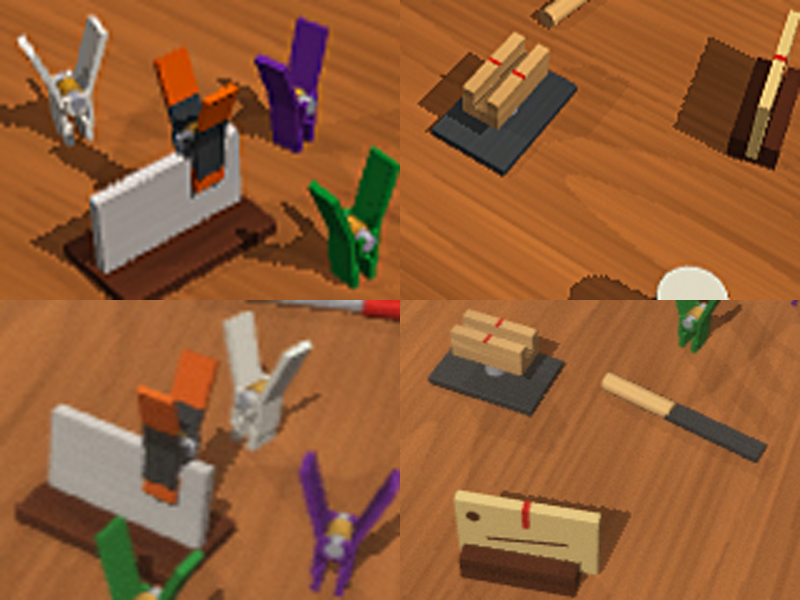

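The crop confirms the orange clip on the lath; the card's red mark sits at its middle and the rest's red ticks are visible. Next I refine the lath, clip and rest by colour, and test reachability.

```bash
cat >> h.py <<'E'
def R(yaw,flip=0):
    c,s=np.cos(yaw+flip*np.pi),np.sin(yaw+flip*np.pi)   # tool x along yaw, z down
    return np.array([[c,s,0],[s,-c,0],[0,0,-1.]])
E
python3 - <<'E'
from h import *; from rig import *
L=[];H=[];Rr=[]
for f,bl,br in (("scene0.npz",(190,135,260,210),(240,225,310,290)),("side0.npz",(300,165,365,222),(210,220,280,275))):
    Q,C=topz(f,bl,.071,.079);C=C.astype(int);m=(C.max(1)-C.min(1)<30)&(C.min(1)>120)&(abs(Q[:,0]-.49)<.1)&(abs(Q[:,1]+.23)<.1);L.append(Q[m]);print("lath",rect(Q[m]))
    Q,C=topz(f,bl,.10,.15);C=C.astype(int);m=(C[:,0]>130)&(C[:,0]-C[:,2]>90)&(C[:,1]<C[:,0]*.6);Q=Q[m]
    H.append(Q);print("handles top",np.round(Q[Q[:,2]>Q[:,2].max()-.006],3)[:12].tolist(),rect(Q))
    Rr.append(topz(f,br,.060,.067)[0]);print("rest",rect(Rr[-1]))
print(rect(np.vstack(L)),rect(np.vstack(H)),rect(np.vstack(Rr)))
for n,p,y in(("card",(.4926,.2187,.068),np.radians(12.5)),("rest",(.628,.024,.101),0.015)):
    for fl in(-1,0): 
        q=inverse_kinematics(p,R(y,fl));print(n,fl,None if q is None else np.round(q,2))
for y in np.radians([-60,-30,0,30]):
    for fl in (0,1):
        q=inverse_kinematics((.476,-.23,.131),R(y,fl));print("clip",y,fl,None if q is None else np.round(q,2))
E
```

```text
lath (array([ 508.5, -227.3]), array([ 13. , 118.6]), 77.5, 114)
handles top [[0.468, -0.246, 0.14], [0.465, -0.245, 0.139], [0.461, -0.245, 0.137], [0.471, -0.249, 0.138], [0.468, -0.249, 0.136], [0.468, -0.245, 0.138], [0.465, -0.245, 0.136], [0.477, -0.251, 0.138], [0.479, -0.246, 0.141], [0.475, -0.247, 0.138], [0.472, -0.242, 0.138], [0.467, -0.243, 0.135]] (array([ 478.9, -220.9]), array([59.9, 27.6]), 76.6, 134)
rest (array([628.4,  23.5]), array([81.6, 40.5]), 1.5, 361)
lath (array([ 506.1, -228.2]), array([ 11.9, 118.4]), 77.0, 107)
handles top [[0.496, -0.199, 0.136], [0.494, -0.2, 0.136], [0.492, -0.2, 0.137], [0.494, -0.194, 0.137], [0.493, -0.199, 0.134], [0.491, -0.197, 0.136], [0.488, -0.197, 0.137], [0.485, -0.195, 0.139], [0.484, -0.199, 0.136], [0.489, -0.193, 0.136], [0.488, -0.197, 0.134], [0.485, -0.196, 0.136]] (array([ 478.4, -219.6]), array([57.2, 25.6]), 77.4, 108)
rest (array([628.3,  24.2]), array([81.3, 42.9]), 2.3, 342)
(array([ 507.4, -227.6]), array([ 14.1, 120.7]), 77.5, 221) (array([ 478.9, -220.9]), array([59.9, 27.6]), 76.6, 242) (array([628.3,  24. ]), array([81.6, 42.9]), 1.8, 703)
card -1 [ 0.13  0.65 -0.83  1.98  0.67  0.81  0.7 ]
card 0 [-0.1   0.55 -0.51  1.99  0.41  0.7  -2.22]
rest -1 [ 0.42  0.69 -0.75  1.75  0.57  0.93  1.01]
rest 0 [ 0.07  0.57 -0.25  1.78  0.18  0.82 -1.82]
clip -1.0471975511965976 0 [ 0.29  0.38  0.1   2.01 -0.05  0.75 -2.2 ]
clip -1.0471975511965976 1 [ 0.77  0.43 -0.51  1.98  0.29  0.8   0.63]
clip -0.5235987755982988 0 [ 0.38  0.38 -0.01  2.    0.    0.76 -1.73]
clip -0.5235987755982988 1 [ 0.83  0.45 -0.58  1.98  0.33  0.81  1.11]
clip 0.0 0 [ 0.47  0.39 -0.12  2.    0.07  0.76 -1.26]
clip 0.0 1 [ 0.91  0.47 -0.68  1.97  0.4   0.83  1.57]
clip 0.5235987755982988 0 [ 0.55  0.39 -0.22  1.99  0.12  0.77 -0.79]
clip 0.5235987755982988 1 [ 1.22  0.7  -1.18  1.96  0.77  1.03  1.77]
```

Run:
```python
from h import *; from rig import *
y=np.radians(12.5);c=np.array([.4926,.2187])
movep((*c,.20),R(y)); print(sense()["time_s"])
p,d=camera("wrist");cv2.imwrite("pics/w1.png",p[:,:,::-1])
move_l((*c,.068),feed=.12)
command_gripper(0.0,40); s=sense();print(s["time_s"],s["finger_gap"],s["gripper_force"],s["position"],s["wrist_force"])
```

```text
3.1333
5.1083 0.009229194349692984 41.095454692840576 [0.49273409 0.21877928 0.06813314] [-0.43536608  0.04679349  1.25326326]
```

View pics/w1.png

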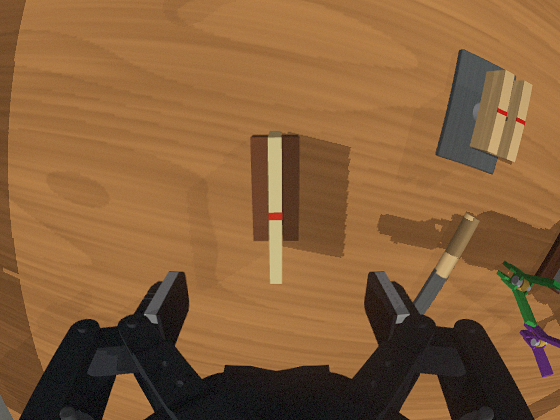

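The wrist view shows the card's mark at (275,216), where calibration predicts it for a centred grasp (276,216.6). The card is gripped, so I lift it and carry it to the rest.

Run:
```python
from h import *; from rig import *
c=np.array([.4926,.2187]);r=np.array([.6283,.0239]);y=np.radians(2)
move_l((*c,.17),feed=.15); movep((*r,.20),R(y)); s=sense();print(s["time_s"],s["position"],s["finger_gap"])
np.savez("wpose.npz",p=s["position"],R=s["tcp_rot"])
p,d=camera("wrist");cv2.imwrite("pics/w2f.png",p[:,:,::-1]);np.savez("w2.npz",p=p,d=d)
q=p[60:360,150:400,::-1];cv2.imwrite("pics/w2.png",cv2.resize(q,None,fx=2,fy=2,interpolation=cv2.INTER_CUBIC))
for n in("scene","side"):
    p,d=camera(n);np.savez(f"{n}1.npz",p=p,d=d,**camera_params(n))
for f,bx in(("scene1.npz",(150,100,400,300)),("side1.npz",(130,100,380,300))):
    Q,C=topz(f,bx,.10,.3);C=C.astype(int);m=(C[:,0]>C[:,2]+40)&(C[:,1]>110)&(abs(Q[:,0]-r[0])<.09)&(abs(Q[:,1]-r[1])<.04);print(f,rect(Q[m]),Q[m].min(0),Q[m].max(0))
```

```text
6.8917 [0.62710763 0.02661874 0.19963644] 0.009421125741318427
scene1.npz (array([628.4,  28.6]), array([118.7,  12. ]), 2.1, 529) [0.56893415 0.0231736  0.1433571 ] [0.68764955 0.0363396  0.21827449]
side1.npz (array([627.7,  27.5]), array([121.2,  14.6]), 2.3, 1235) [0.56689881 0.0178615  0.14273474] [0.68811761 0.03654798 0.21614227]
```

View pics/w2.png

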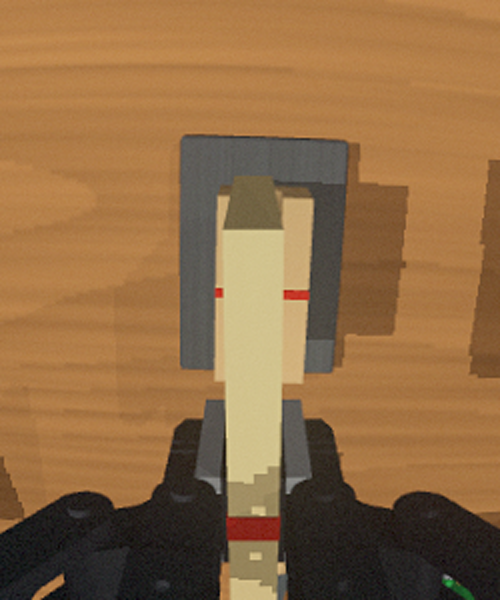

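The wrist view shows the card over the rest at about (253,260), with red ticks on both sides at (220,293) and (296,295). It is slightly off in y because the arm was still settling. I'll let it settle, check, then lower.

Run:
```python
from h import *; from rig import *
r=np.array([.6283,.0239])
move_l((*r,.155),feed=.12); sleep(.15); s=sense();print(s["time_s"],s["position"])
s0=s["wrist_force"]
hit=move_l((*r,.099),feed=.05,until_force=8); s=sense();print(hit,s["time_s"],s["position"],s["wrist_force"]-s0,s["finger_gap"])
```

```text
7.7167 [0.62895594 0.02424094 0.15607072]
True 8.7083 [0.62790043 0.02384905 0.10116999] [-1.25787044  0.09533475  6.1637752 ] 0.009681347402655116
```

Run:
```python
from h import *; from rig import *
command_gripper(.05); sleep(.1);s=sense();x=s["position"]
command_gripper(.085);move_l((x[0],x[1],.22),feed=.2)
c=np.array([.4787,-.2205]); movep((*c,.22),R(np.radians(-12.8))); sleep(.2); s=sense();print(s["time_s"],s["position"])
p,d=camera("wrist");cv2.imwrite("pics/w3.png",p[:,:,::-1])
for n in("scene","side"):
    p,d=camera(n);np.savez(f"{n}2.npz",p=p,d=d,**camera_params(n));cv2.imwrite(f"pics/{n}2.png",p[:,:,::-1])
r=np.array([.6283,.0239])
for f,bx in(("scene2.npz",(150,100,400,300)),("side2.npz",(130,100,380,300))):
    Q,C=topz(f,bx,.110,.3);m=(abs(Q[:,0]-r[0])<.09)&(abs(Q[:,1]-r[1])<.04);Q=Q[m];print(f,rect(Q),Q.max(0),np.percentile(Q[:,2],90))
```

```text
11.7667 [ 0.47963543 -0.21909577  0.21997901]
scene2.npz (array([628.5,  24.7]), array([122.9,  13.4]), 2.9, 264) [0.68996978 0.03248368 0.11951139] 0.11769492352790885
side2.npz (array([627.5,  24.4]), array([120.4,  15.8]), 1.6, 272) [0.68770176 0.03349489 0.1179879 ] 0.11630464103580426
```

View pics/w3.png

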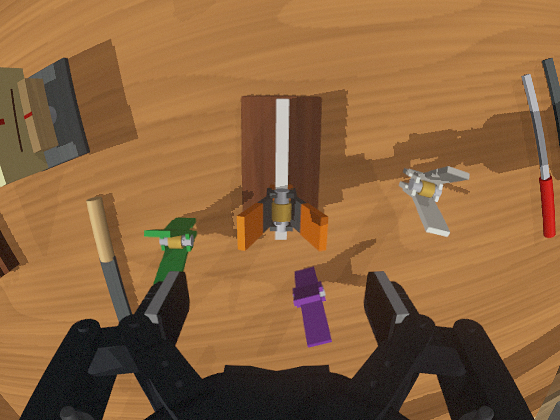

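View pics/side2.png

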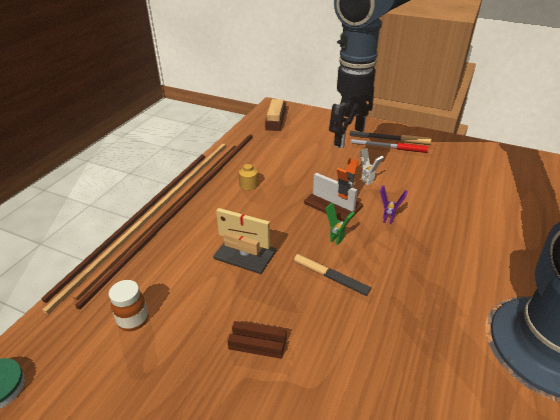

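The wrist view shows the clip's handles at (250,228) and (314,228), centred on column 282, about 3 mm toward tool +y; its row matches prediction. The side view shows the card standing in the rest at (243,230), and the clouds put it at (.628,.0245) with its top about 115 mm up. Next I squeeze the clip.

Run:
```python
from h import *; from rig import *
c=np.array([.4787,-.2222])
move_l((*c,.160),feed=.12); move_l((*c,.131),feed=.08); sleep(.1); s=sense();print(s["time_s"],s["position"],s["wrist_force"])
command_gripper(.02,45); s=sense();print(s["time_s"],s["finger_gap"],s["gripper_force"],s["wrist_force"],s["position"])
```

```text
13.175 [ 0.47899399 -0.22218052  0.13118452] [0.51678416 0.05779852 0.36563386]
13.775 0.021176374400295437 44.552759528160095 [-1.31287448 -0.07294887 12.41629033] [ 0.48076455 -0.22292675  0.13363909]
```

Run:
```python
from h import *; from rig import *
c=np.array([.4787,-.2222]);r=np.array([.6280,.0243])
move_l((*c,.25),feed=.1); s=sense();print(s["time_s"],s["finger_gap"],s["wrist_force"])
movep((*r,.25),R(np.radians(2))); sleep(.5); s=sense();print(s["time_s"],s["finger_gap"],s["gripper_force"],s["position"])
a,_=camera("scene");b,_=camera("side")
for n in("scene","side"):
    p,d=camera(n);np.savez(f"{n}3.npz",p=p,d=d,**camera_params(n))
r1=lambda i,x,y:cv2.resize(i[y:y+150,x:x+100,::-1],(400,600),interpolation=cv2.INTER_CUBIC)
cv2.imwrite("pics/c3.png",np.hstack([r1(a,235,130),r1(b,195,110)]))
for f in("scene3.npz","side3.npz"):
    p,P=cloud(f);C=p.astype(int);m=(C[...,0]>130)&(C[...,0]-C[...,2]>90)&(C[...,1]<C[...,0]*.6)&(abs(P[...,0]-r[0])<.06)&(abs(P[...,1]-r[1])<.05)&(P[...,2]>.13);Q=P[m];print(len(Q),rect(Q),Q.min(0),Q.max(0))
    lo=Q[Q[:,2]<.2];print("jaws",len(lo),lo.mean(0),lo.min(0),lo.max(0))
```

```text
15.1167 0.021074108324361324 [-0.62196553  0.25223775 -1.12156733]
16.725 0.021153539415021436 43.99158239364624 [0.62797862 0.0240428  0.25010041]
67 (array([626.6,  28.8]), array([24.5, 41.1]), 6.6, 67) [0.6123822  0.00918095 0.16688867] [0.63837612 0.04833868 0.2622415 ]
jaws 45 [0.62631668 0.04297324 0.17548613] [0.6123822  0.00918095 0.16688867] [0.63683593 0.04833868 0.18651398]
93 (array([616.8,  27.9]), array([49.5, 22.1]), 65.1, 93) [0.61182383 0.00231983 0.16673273] [0.63630913 0.04763768 0.26009298]
jaws 70 [0.62317074 0.04296496 0.17317478] [0.61182383 0.00231983 0.16673273] [0.63630913 0.04763768 0.18010853]
```

View pics/c3.png

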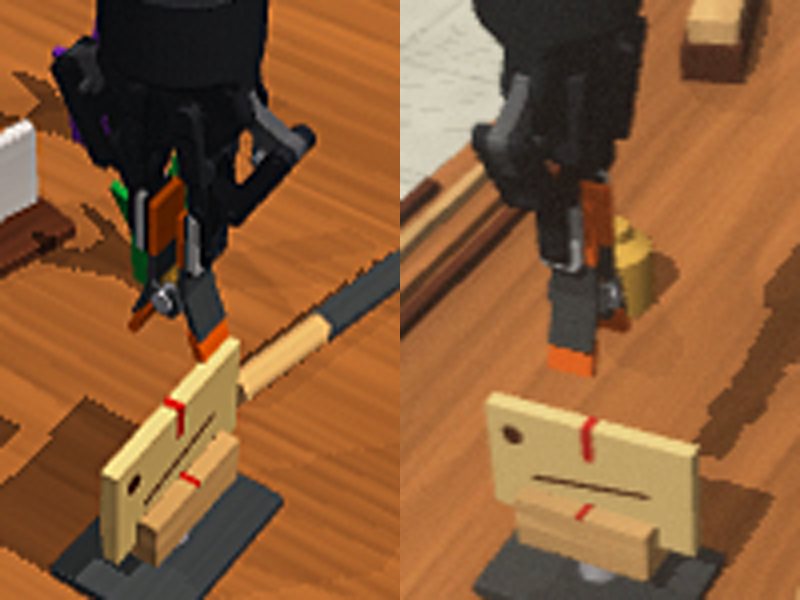

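The crop shows the clip held open above the card, its jaws straddling in y (about .003–.048) and about 3 mm short of the mark in x. I'll shift +3 mm, lower straight down and check.

Run:
```python
from h import *; from rig import *
r=np.array([.6310,.0243])
move_l((*r,.25),feed=.05); sleep(.3); w0=sense()["wrist_force"]
h=move_l((*r,.181),feed=.05,until_force=5); sleep(.5); s=sense();print(h,s["time_s"],s["finger_gap"],s["gripper_force"],s["position"],s["wrist_force"]-w0)
a,_=camera("scene");b,_=camera("side")
for n in("scene","side"):
    p,d=camera(n);np.savez(f"{n}4.npz",p=p,d=d,**camera_params(n))
r1=lambda i,x,y:cv2.resize(i[y:y+150,x:x+100,::-1],(400,600),interpolation=cv2.INTER_CUBIC)
cv2.imwrite("pics/c4.png",np.hstack([r1(a,235,140),r1(b,195,120)]))
for f in("scene4.npz","side4.npz"):
    p,P=cloud(f);C=p.astype(int);g=(abs(P[...,0]-r[0])<.075)&(abs(P[...,1]-r[1])<.05)
    Q=P[g&(C[...,0]>130)&(C[...,0]-C[...,2]>90)&(C[...,1]<C[...,0]*.6)&(P[...,2]>.085)&(P[...,2]<.13)&(abs(P[...,1]-r[1])>.01)];print("jaws",len(Q),Q.min(0),Q.max(0))
    Q=P[g&(C[...,1]>120)&(P[...,2]>.11)&(P[...,2]<.122)&(abs(P[...,1]-r[1])<.012)];print("card",rect(Q))
```

```text
False 19.5083 0.021204367367287258 43.99180054664612 [0.63101446 0.02428256 0.18102603] [-0.06218579  0.43515702  1.21971495]
jaws 36 [0.61353497 0.01042315 0.09830212] [0.63817863 0.04807319 0.11497482]
card (array([627.7,  25.2]), array([120.5,  12.3]), 0.6, 159)
jaws 62 [0.61446839 0.00071667 0.09681172] [0.63924578 0.04771419 0.11031854]
card (array([628.8,  24. ]), array([120.8,  13. ]), 1.9, 194)
```

View pics/c4.png

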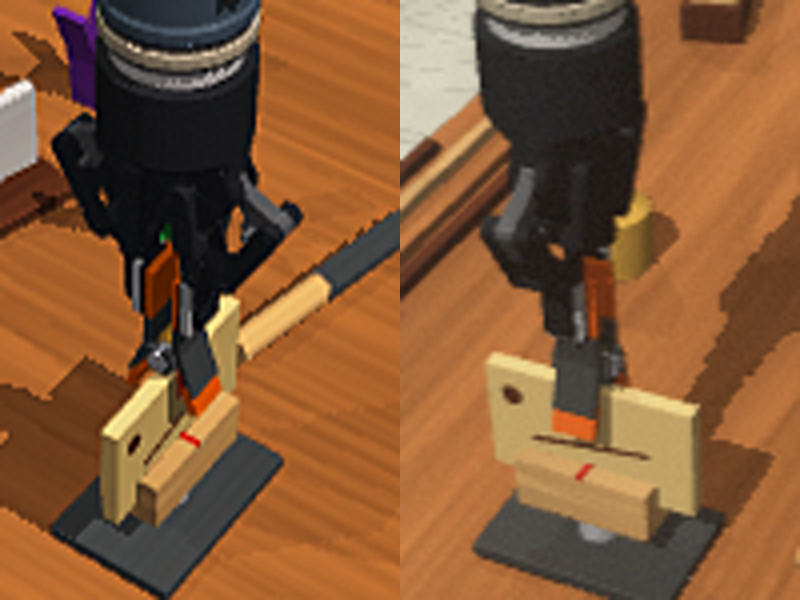

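The jaws straddle the top edge over the mark, 18 mm past it and clear of the card. They are centred to about 2 mm, with no contact force, and the card stands in the rest.

```bash
python3 -c "
from rig import *
print(finish_job())"
```

```text
the job is handed in; nothing more can be done
None
```

The job is handed in at about 20 s: the card stands fully down and centred in the rest, and the orange clip is held open over its red mark without touching it; the arm made no contact with the jar, weight or rasp.

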